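Fit the pump head and dose brush cleaner into the cup

TASK

The pump head is off the brush-cleaner canister on the painter's bench. Fit it upright and fully down onto the canister's square stem with the spout over the small open cup, then press the head down to the end of its stroke and let it spring back up by itself, leaving it on the stem. Do not knock over the cup or the lidded jar.

Things in the scene. Friction and masses are not known exactly. Their poses are not given: they have to be found in the camera images.
- nozzle: loose white plastic pump head, about 50 g, standing upright on the bench: a 34 x 34 mm block 40 mm tall, with a round thumb pad (28 mm across, 5 mm high) on top, 45 mm in all. A thin spout (9 mm) leaves its +x face 29 mm up and runs level, bending down at its end. The -y and +y faces are plain flats for gripping. Origin: centre of the underside; z up, +x along the spout.
- bore (a point): centre of the mouth of the square bore in the pump head's underside (same point and axes as the head's origin): 17.4 x 17.4 mm, 24 mm deep, closed above, sides parallel to the block's, with a 3 mm chamfer at the mouth
- spout_tip (a point): mouth of the spout on the pump head, 90 mm along +x from the head's axis, 14 mm above its underside; axes as the head's
- stem_top (a point): centre of the top of the canister's upright square steel stem, 14 x 14 mm with a turned cone on its last 4 mm, 38 mm proud of the collar, top 168 mm above the bench when up; x and y lie along the stem's sides (the head fits in four turns), z up. It moves down with the stem. With the head fully on, the bore's ceiling rests here: head's underside 24 mm below.
- pump (a joint): stroke of the sprung stem, m: 0 up, 0.012 fully down. The spring pushes back with 4 N at the top and 10 N at the bottom, so the head's weight alone does not move it; it returns by itself.
- canister: fixed aluminium canister of brush cleaner, 72 mm across with a paper band, top of its black collar at 130 mm, on a steel foot plate 96 x 96 x 5 mm screwed to the bench; origin at the centre of its underside, z up, x and y along the plate's and stem's sides
- cup: loose small open white ceramic bowl, 66 mm across its rim, 40 mm high, standing beside the canister on its +y or -y side, about 90 mm from its axis, in line with the stem's sides; origin at the centre of its underside, z up
- jar: loose glass jar closed with a steel lid, 60 mm across, 85 mm high, on the canister's other side; not used; origin at the centre of its underside, z up
Not all that is in view belongs to the job. Several things have the shape of the nozzle; the one meant has the colours described above.

How it is judged:
By the outcome, as a careful person would: the job done as asked, in the order asked, and still so for the second after the job is handed in, with the robot touching nothing.
It also fails if it takes over 45 s, if anything falls off the work surface, if the arm or the gripper's body presses on something with over 40 N, if the wrist force passes 120 N, or if a joint passes its speed limit or range.

ROBOT

A 7-joint arm with a two-finger parallel gripper is mounted at the origin on the work surface. World frame = base frame: x ahead of the robot, y to its left, z up, the work surface at z = 0. Lengths are in m, angles in rad, forces in N, time in s.
With the tool pointing down it reaches from about 0.4 to 0.85 m from the base axis. Payload 10.4 kg.
Tool frame: the origin (TCP) lies between the finger pads; the fingertips stand 8 mm ahead of it and the grasp point (between the pads) lies 11 mm behind it; z points along the fingers, x is the direction in which the jaws open and shut, and the axes are right-handed (so a half turn about z gives the same grasp; the last joint's range is limited). The gripper opens to 87 mm and grips with 3 to 60 N. Pads are 19 mm wide; open, the fingers measure 117 mm over their backs; the gripper's body (75 mm by 190 mm) begins 51 mm behind the grasp point.
Start: joints at [1.21, 0.332, -0.065, 1.46, 0.022, 1.35, -0.088], TCP at [0.207, -0.59, 0.231] pointing down, gripper open.
Joint ranges: [-2.6, 2.6], [-0.5, 2.12], [-1.47, 1.34], [0.16, 2.42], [-1.27, 4.41], [0.06, 2.06], [-2.6, 2.6]. Speed limits (rad/s): [2.22, 2.22, 2.79, 2.79, 3.14, 3.14, 3.14].

INTERFACE

Orientations are given as a unit quaternion [x, y, z, w].
In Python, from bench import r, viewer gives the robot as it stands.
- The arm moves only by the tool apply_moves, never from a script. Its argument "increments" is a list of rows, each an object with "grip": the closure in counts, from 0 (fully open) to 255 (shut); "xyz": the shift along the tool's x, y, z in mm, a list of three; "rotation": the turn, a rotation vector about the tool's x, y, z in degrees, a list of three. A call has 1 to 5 rows; each row is the pose to reach, as a shift and turn from the pose measured when the call began, along the tool's axes at that moment; what a row does not reach only later rows make up. A row lasts 1/8 s, in which the tool goes at most 62.5 mm and 10.7 degrees, less where a joint would pass 70% of its speed; a pose out of reach is approached as far as the arm can. A call with a gripper value outside its range is refused whole. The fingers move at their own pace and stop on an object; "squeeze" is the grip in N (left out, the last holds). Time passes only in rows, so rows that repeat a pose let the fingers close. It gives the time, the measured TCP pose, the force and the opening at its end, in the units of the state.
- r.read_state(): the state, without advancing time (a new reading comes with each control period).
- viewer.camera(name): name is "scene" or "top" or "wrist"; returns a dict with "img" (384x512x3 uint8, blue, green, red), "range_z" (384x512 float32, m along the optical axis (not along the pixel's ray), 0 where there is no reading), "vertical_fov" (degrees; the focal length in pixels is half the picture's height over the tangent of half this angle, whatever the lens; pixels are square), "cx", "cy" (the principal point, pixels), "rvec" (rotation vector, rad) and "tvec" (3), from world to camera coordinates, as OpenCV has them. Camera axes: x right, y down, z forward; pixel columns grow to the right and rows downward; lengths in m; the calibration is good to about 2 mm. A picture is of the moment at which its call begins.
- r.close_job(): hands the job in, once; it reports no verdict.
The state is a dict: "time": time; "joint_positions": joint angles; "joint_vel": joint speeds; "joint_torque": joint torques, N m; "ee_pos": TCP position; "eef_rot": TCP orientation; "ft_force": force on the tool from outside, world axes, zero at the start; "torque": the same for the moment, N m; "width": finger opening in m.
Only numpy, scipy, OpenCV 4.12 (cv2) and the standard library are available. Lean on these libraries where they do the work, as an engineer would, in place of code of your own. Each camera call takes 0.05 s, during which the arm holds its last target.

## Working session

There is one attempt and no reset: what is moved stays moved. The work goes in short steps, Python scripts to look and compute and a tool call to move; the robot and the scene stay as the last step left them, time stands still between calls to the robot, and variables do not carry over. Pictures are saved under pics/ and viewed, and the job is handed in when it is done.

Besides the shell and the picture viewer there is one more tool, called after "Call:" by a JSON object that holds its "name" and its "arguments", one argument or row to a line. apply_moves: Moves the arm, as the interface text tells. Its arguments: {"type":"object","properties":{"increments":{"type":"array","items":{"type":"object","properties":{"grip":{"type":"number"},"xyz":{"type":"array","items":{"type":"number"}},"rotation":{"type":"array","items":{"type":"number"}}}}},"squeeze":{"type":"number"}},"required":["increments"]}

```bash
ls; mkdir -p pics; cat > h.py <<'E'
import numpy as np, cv2
from scipy.spatial.transform import Rotation as R
from bench import r, viewer
def cam(n):
    c=viewer.camera(n); c['f']=192/np.tan(np.radians(c['vertical_fov']/2)); c['R']=R.from_rotvec(np.ravel(c['rvec'])).as_matrix(); c['t']=np.ravel(c['tvec']); return c
def w(c,u,v,z=None,d=None):
    ray=np.array([(u-c['cx'])/c['f'],(v-c['cy'])/c['f'],1.]); o=-c['R'].T@c['t']; dw=c['R'].T@ray
    if z is not None: return o+dw*(z-o[2])/dw[2]
    if d is None: d=c['range_z'][int(round(v)),int(round(u))]
    return o+dw*d
def proj(c,p):
    q=c['R']@np.array(p)+c['t']; return q[:2]/q[2]*c['f']+[c['cx'],c['cy']]
def save(c,n,box=None,k=1):
    im=c['img']
    if box: im=im[box[1]:box[3],box[0]:box[2]]
    cv2.imwrite('pics/'+n,cv2.resize(im,None,fx=k,fy=k,interpolation=cv2.INTER_CUBIC))
def dump(c,n): np.savez(''+n,**{k:np.array(v) for k,v in c.items()})
def load(n):
    z=np.load(''+n+'.npz'); return {k:z[k] for k in z}
E
python3 - <<'E'
from h import *
for n in['scene','top','wrist']:
    c=cam(n); dump(c,n); save(c,n+'0.png',k=1.5); print(n,c['f'],c['cx'],c['cy'],-c['R'].T@c['t'])
s=r.read_state(); print(s)
E
```

```text
pics
scene 451.5923356689603 257.4911365379522 187.31235758495947 [0.90345156 0.56460009 1.085811  ]
top 350.39480767182096 252.95234422002798 188.7810236627915 [0.29905094 0.11310117 0.92756703]
wrist 324.01143942248854 255.94532420138876 190.09064223070138 [ 0.28574303 -0.56244697  0.38396901]
{'time': 0.15, 'joint_positions': array([ 1.21037588,  0.33273491, -0.06468991,  1.46069058,  0.02160731,
        1.34990102, -0.08848734]), 'joint_vel': array([-0.00047599, -0.0017856 ,  0.00066291, -0.00326889, -0.00084062,
       -0.00090234,  0.00043817]), 'joint_torque': array([-2.11793531e-04, -6.23632121e+01,  2.39508395e-02, -3.90144145e+01,
       -6.14014291e-02,  3.72741173e-02,  1.52312168e-04]), 'ee_pos': array([ 0.20705189, -0.58943155,  0.22995916]), 'eef_rot': array([ 8.15919857e-01, -5.78164783e-01, -4.38313032e-04, -2.78300791e-04]), 'ft_force': array([ 1.10186398, -0.46794381,  0.08732992]), 'torque': array([ 0.0062477 , -0.00956707, -0.03094424]), 'width': 0.08683796873358396}
```

View pics/scene0.png

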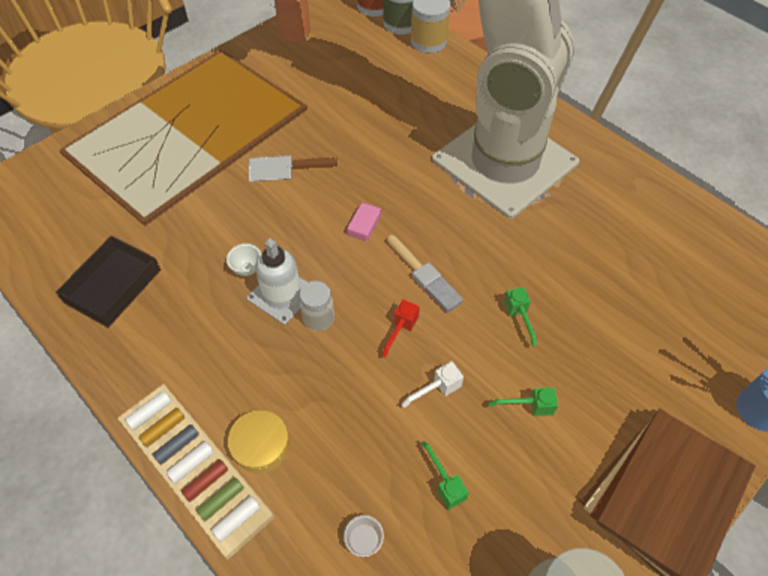

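View pics/top0.png

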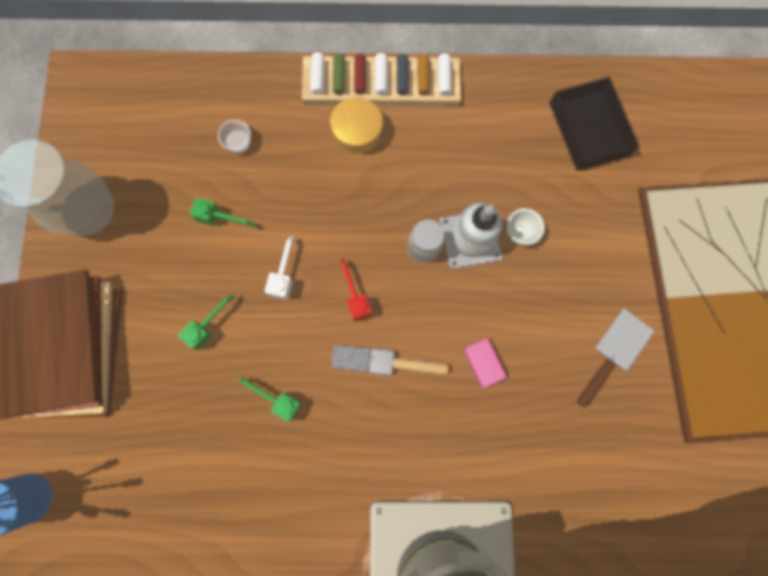

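View pics/wrist0.png

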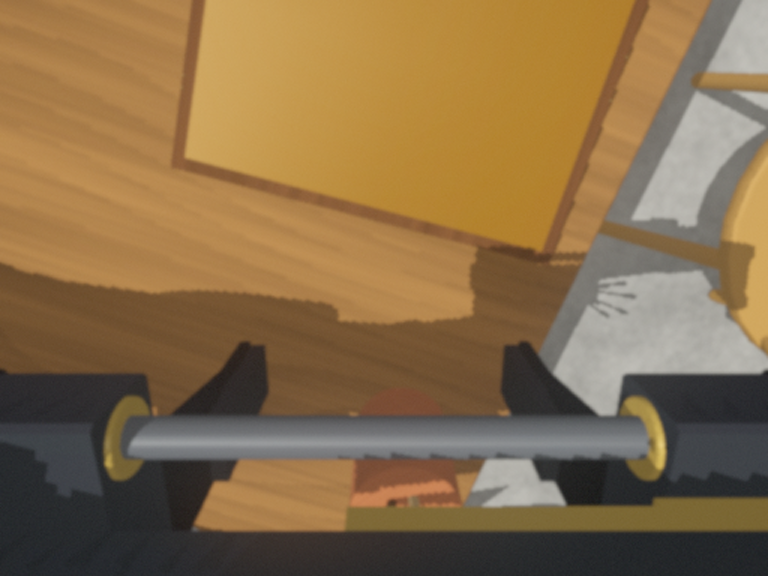

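The scene view shows the white head at about (448,378) of the enlarged picture. The top view shows it at (279,286), with the canister at (475,235), the cup at (526,227) on the -y side and the jar at (428,240).
Candidates in top-view pixels (enlarged): white (279,286), red (358,305), green (203,210), (193,334) and (286,406). I choose the white one and will check it in a close crop.

```bash
python3 - <<'E'
from h import *
t=load('top'); s=load('scene')
save(t,'t_noz.png',(165,145,215,210),10); save(t,'t_can.png',(265,120,375,190),7); save(s,'s_noz.png',(255,230,325,280),10); save(s,'s_can.png',(140,145,235,230),8)
c=t
for n,u,v in[('noz',186,190),('can',316,145),('stemtop',324,140),('cup',350,152),('jar',285,155)]: print(n,w(c,u,v))
print(w(s,299,248), w(s,181,161))
print(t['R'],s['R'])
E
```

```text
noz [0.47254483 0.2739586  0.04419681]
can [ 0.56620486 -0.0468289   0.13073002]
stemtop [ 0.56616117 -0.05830729  0.1668299 ]
cup [ 0.58758154 -0.16411604  0.00868598]
jar [0.55556069 0.02245716 0.08274497]
[0.47347533 0.27890849 0.04441832] [ 0.56537896 -0.06012832  0.16637967]
[[ 0.00166964 -0.99991995  0.01254242]
 [-0.98042683 -0.00410615 -0.19684097]
 [ 0.19687671 -0.01196827 -0.9803552 ]] [[-0.72455071  0.68916484  0.00883671]
 [ 0.57165028  0.60806586 -0.5508828 ]
 [-0.38502236 -0.39409102 -0.83453583]]
```

View pics/t_noz.png

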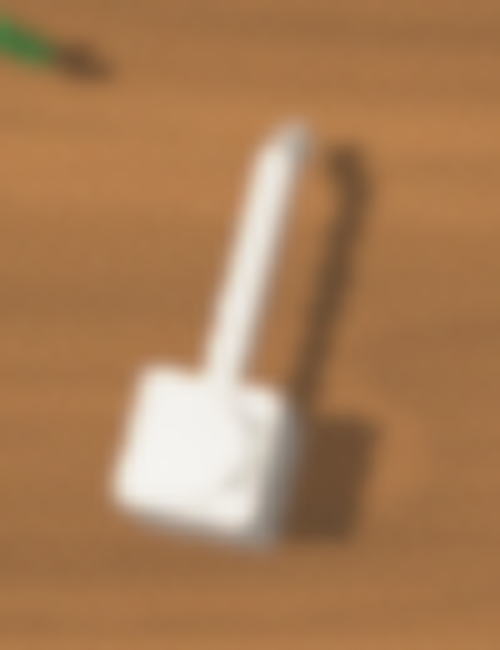

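View pics/t_can.png

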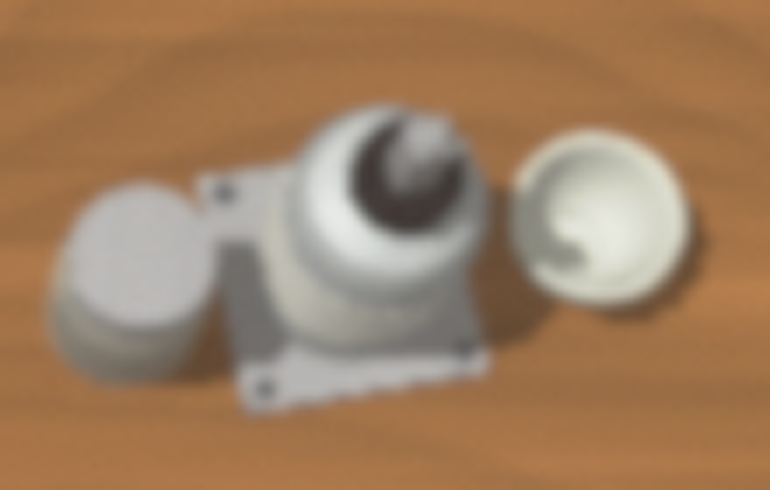

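View pics/s_noz.png

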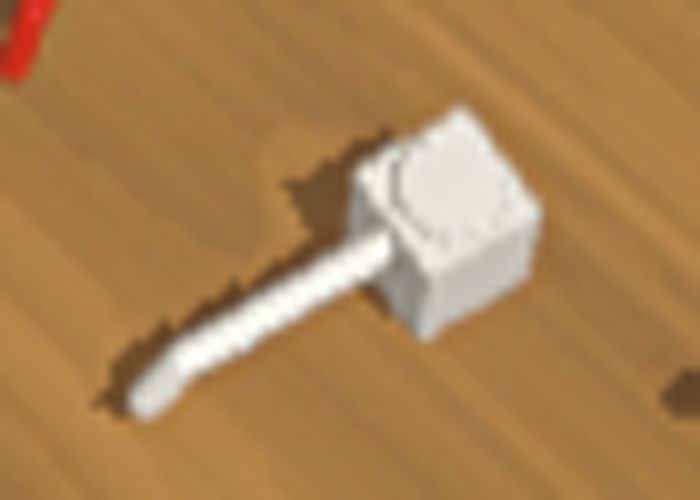

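View pics/s_can.png

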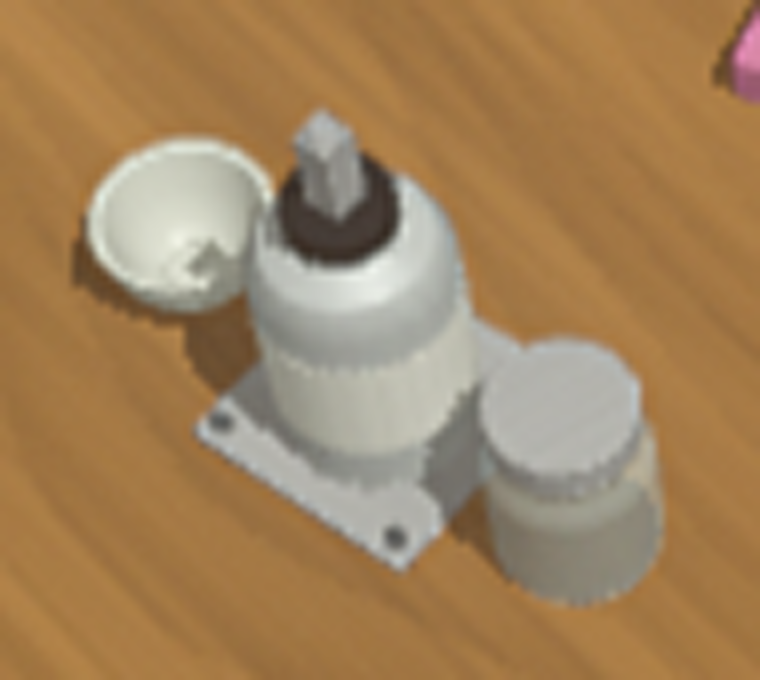

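The crop confirms the white head, with its spout towards the top right. I'll compute the poses from the depth data.

```bash
cat > m.py <<'E'
from h import *
def cloud(c):
    v,u=np.mgrid[0:384,0:512]; d=c['range_z']; P=np.stack([(u-c['cx'])/c['f']*d,(v-c['cy'])/c['f']*d,d],-1)
    return (P-c['t'])@c['R'], d>0
E
python3 - <<'E'
from m import *
for n in['top','scene']:
    c=load(n); P,ok=cloud(c); I=c['img'].astype(int)
    X,Y,Z=P[...,0],P[...,1],P[...,2]
    def sel(x0,x1,y0,y1,z0,z1): return ok&(X>x0)&(X<x1)&(Y>y0)&(Y<y1)&(Z>z0)&(Z<z1)
    m=sel(.43,.53,.23,.33,.036,.06); q=P[m]; 
    rect=cv2.minAreaRect((q[:,:2]*1000).astype(np.float32)); print(n,'block',rect,q[:,2].max())
    m=sel(.43,.60,.22,.33,.015,.06)&(I.min(-1)>120); q=P[m]; ctr=np.array(rect[0])/1000
    far=q[np.linalg.norm(q[:,:2]-ctr,axis=1)>.03][:,:2]; d=far.mean(0)-ctr
    print(' spout yaw deg',np.degrees(np.arctan2(d[1],d[0])),'maxdist',np.linalg.norm(far-ctr,axis=1).max(), 'n',len(far))
    f=cv2.fitLine(far.astype(np.float32),cv2.DIST_L2,0,.001,.001).ravel(); print(' line yaw',np.degrees(np.arctan2(f[1],f[0])),'perp off',np.cross(f[:2],ctr-f[2:]))
    m=sel(.52,.62,-.11,0,.15,.18); q=P[m]; print(' stem',q.mean(0),q.min(0),q.max(0),len(q))
    m=sel(.5,.65,-.2,-.1,.034,.046); q=P[m]; print(' cup rim',cv2.minEnclosingCircle((q[:,:2]*1000).astype(np.float32)),len(q))
    m=sel(.48,.62,-.02,.1,.08,.095); q=P[m]; print(' jar',cv2.minEnclosingCircle((q[:,:2]*1000).astype(np.float32)),len(q))
    m=sel(.52,.62,-.11,0,.124,.136); q=P[m]; print(' collar',cv2.minEnclosingCircle((q[:,:2]*1000).astype(np.float32)),len(q))
t=load('top'); s=load('scene')
print('plate far-left',w(t,265+200/7,120+180/7,z=.005),'near-left',w(t,265+248/7,120+412/7,z=.005),'near-right',w(t,265+490/7,120+370/7,z=.005))
print('scene plate',w(s,140+195/8,145+430/8,z=.005),w(s,140+402/8,145+570/8,z=.005),w(s,140+525/8,145+350/8,z=.005))
E
```

```text
top block ((485.2290954589844, 278.199462890625), (33.65894317626953, 52.66228485107422), 78.25143432617188) 0.04864298555456978
 spout yaw deg -12.897020989564933 maxdist 0.08376456307589321 n 68
 line yaw -10.350063 perp off 0.0023103008831405637
 stem [ 0.56773343 -0.06173184  0.16270554] [ 0.56196009 -0.0705835   0.15017006] [ 0.57750229 -0.05502308  0.17093168] 57
 cup rim ((582.7056884765625, -153.86654663085938), 32.615779876708984) 140
 jar ((552.6384887695312, 23.729869842529297), 26.54190444946289) 340
 collar ((568.5419921875, -62.171607971191406), 19.6103458404541) 149
scene block ((486.41864013671875, 277.251708984375), (35.298824310302734, 62.18196105957031), 79.34725189208984) 0.04989176384797094
 spout yaw deg -9.233707009661739 maxdist 0.07996987584948355 n 92
 line yaw -14.409264 perp off -0.003606534910093999
 stem [ 0.56902734 -0.06026042  0.16094638] [ 0.56051174 -0.07255097  0.15011708] [ 0.57636108 -0.05344182  0.16747594] 52
 cup rim ((580.7337036132812, -153.5777587890625), 33.6011962890625) 108
 jar ((552.6614379882812, 24.01044464111328), 28.548229217529297) 273
 collar ((567.015380859375, -60.22932434082031), 21.018211364746094) 120
plate far-left [ 0.6059334  -0.00998866  0.005     ] near-left [ 0.51224821 -0.02658516  0.005     ] near-right [ 0.52941216 -0.12116282  0.005     ]
scene plate [ 0.62235877 -0.09736827  0.005     ] [ 0.60506139 -0.00330612  0.005     ] [ 0.51622221 -0.04377332  0.005     ]<stdin>:11: DeprecationWarning: Arrays of 2-dimensional vectors are deprecated. Use arrays of 3-dimensional vectors instead. (deprecated in NumPy 2.0)
```

```bash
cat >> h.py <<'E'
def plan(p,yaw,s=None):
    s=s or r.read_state(); Rt=R.from_quat(s['eef_rot']); 
    y=np.radians(yaw); G=R.from_matrix(np.array([[np.cos(y),np.sin(y),0],[np.sin(y),-np.cos(y),0],[0,0,-1]]))
    print('shift mm',np.round(Rt.inv().apply(np.array(p)-s['ee_pos'])*1000,1),'rot deg',np.round(np.degrees((Rt.inv()*G).as_rotvec()),1))
def st():
    s=r.read_state(); x=R.from_quat(s['eef_rot']).as_matrix()
    print('t',s['time'],'p',np.round(s['ee_pos'],4),'yaw',np.degrees(np.arctan2(x[1,0],x[0,0])),'tz',np.round(x[:,2],4),'F',np.round(s['ft_force'],2),'w',round(s['width'],4),'q',np.round(s['joint_positions'],2))
    return s
E
python3 - <<'E'
from h import *
st(); plan((.42,-.38,.30),-22); plan((.5,-.1,.3),25)
t=load('top'); s=load('scene')
a=[w(t,165+u/10,145+v/10,z=.04) for u,v in[(145,366),(292,392),(256,535),(114,492)]]; print(np.round(a,4),np.mean(a,0))
b=[w(s,255+u/10,230+v/10,z=.04) for u,v in[(460,105),(542,212),(430,280),(352,172)]]; print(np.round(b,4),np.mean(b,0))
for q in(a,b): print([np.degrees(np.arctan2(*(q[i]-q[j])[1::-1])) for i,j in((0,1),(1,2),(2,3),(3,0))],[np.linalg.norm(q[i]-q[i-1]) for i in range(4)])
print('tip',w(t,165+29.5,145+12.5,z=.02),w(s,255+14.5,230+40,z=.02))
E
```

```text
t 0.15 p [ 0.2071 -0.5894  0.23  ] yaw -70.64314558177084 tz [-4.e-04  1.e-03 -1.e+00] F [ 1.1  -0.47  0.09] w 0.0868 q [ 1.21  0.33 -0.06  1.46  0.02  1.35 -0.09]
shift mm [-127.1 -270.3  -69.9] rot deg [ -0.    0.1 -48.6]
shift mm [-364.7 -438.6  -69.7] rot deg [ -0.    0.  -95.6]
[[0.4954 0.2924 0.04  ]
 [0.4887 0.2542 0.04  ]
 [0.4512 0.2621 0.04  ]
 [0.4623 0.2989 0.04  ]] [0.47441727 0.27688111 0.04      ]
[[0.4525 0.2666 0.04  ]
 [0.4593 0.3017 0.04  ]
 [0.4936 0.2951 0.04  ]
 [0.4864 0.2607 0.04  ]] [0.4729272  0.28100532 0.04      ]
[np.float64(80.03131880792125), np.float64(-11.906927467908053), np.float64(-106.72891025178079), np.float64(168.8777738731029)] [np.float64(0.03381167047250901), np.float64(0.038781199019399776), np.float64(0.03835076812775187), np.float64(0.03843197643769472)]
[np.float64(-101.00144172699261), np.float64(169.13492561913418), np.float64(78.13726912063515), np.float64(-9.777590173137222)] [np.float64(0.03443013705042952), np.float64(0.035762450770783154), np.float64(0.03495021053576019), np.float64(0.03511422154639759)]
tip [0.56630012 0.25908648 0.02      ] [0.56197577 0.26323375 0.02      ]
```

Call:
{"name": "apply_moves", "arguments": {
  "increments": [
    {"xyz": [-127, -270, -70], "rotation": [0, 0, -49], "grip": 0},
    {"xyz": [-127, -270, -70], "rotation": [0, 0, -49], "grip": 0},
    {"xyz": [-127, -270, -70], "rotation": [0, 0, -49], "grip": 0},
    {"xyz": [-127, -270, -70], "rotation": [0, 0, -49], "grip": 0},
    {"xyz": [-365, -439, -70], "rotation": [0, 0, -96], "grip": 0}
  ]
}}

```text
time: 0.78
ee_pos: [0.4045, -0.3587, 0.2901]
eef_rot: [0.99, -0.144, 0.0, -0.0]
ft_force: [1.0, -0.6, -0.9]
width: 0.0868
```

```bash
python3 - <<'E'
from h import *
st(); plan((.5,-.05,.3),30); plan((.50,.15,.3),70)
E
```

```text
t 0.775 p [ 0.4045 -0.3587  0.2901] yaw -16.524773285283413 tz [ 9.e-04  7.e-04 -1.e+00] F [ 1.   -0.61 -0.88] w 0.0868 q [ 0.96  0.14 -0.35  1.58  0.05  1.43  0.32]
shift mm [   3.8 -323.1   -9.6] rot deg [ -0.   -0.1 -46.5]
shift mm [ -53.1 -514.9   -9.5] rot deg [ -0.   -0.1 -86.5]
```

Call:
{"name": "apply_moves", "arguments": {
  "increments": [
    {"xyz": [4, -323, -20], "rotation": [0, 0, -47], "grip": 0},
    {"xyz": [4, -323, -20], "rotation": [0, 0, -47], "grip": 0},
    {"xyz": [4, -323, -20], "rotation": [0, 0, -47], "grip": 0},
    {"xyz": [-53, -515, -10], "rotation": [0, 0, -87], "grip": 0},
    {"xyz": [-53, -515, -10], "rotation": [0, 0, -87], "grip": 0}
  ]
}}

```text
time: 1.4
ee_pos: [0.4741, -0.0558, 0.3012]
eef_rot: [0.948, 0.318, 0.0, 0.0]
ft_force: [0.6, 1.6, 0.3]
width: 0.0872
```

```bash
python3 - <<'E'
from h import *
st(); plan((.54,.27,.25),79)
E
```

```text
t 1.4 p [ 0.4741 -0.0558  0.3012] yaw 37.13343455960564 tz [ 8.e-04  3.e-04 -1.e+00] F [0.62 1.56 0.29] w 0.0872 q [ 0.69  0.01 -0.66  1.69  0.    1.44  0.68]
shift mm [ 249.2 -219.9   51.3] rot deg [  0.   -0.  -41.9]
```

Call:
{"name": "apply_moves", "arguments": {
  "increments": [
    {"xyz": [249, -220, 40], "rotation": [0, 0, -42], "grip": 0},
    {"xyz": [249, -220, 40], "rotation": [0, 0, -42], "grip": 0},
    {"xyz": [249, -220, 40], "rotation": [0, 0, -42], "grip": 0},
    {"xyz": [249, -220, 51], "rotation": [0, 0, -42], "grip": 0},
    {"xyz": [249, -220, 51], "rotation": [0, 0, -42], "grip": 0}
  ]
}}

```text
time: 2.02
ee_pos: [0.5353, 0.2465, 0.2548]
eef_rot: [0.77, 0.637, 0.0, 0.0]
ft_force: [0.7, -0.9, 0.4]
width: 0.0868
```

Call:
{"name": "apply_moves", "arguments": {
  "increments": [
    {"xyz": [20, -17, 0], "rotation": [0, 0, 0], "grip": 0},
    {"xyz": [20, -17, 0], "rotation": [0, 0, 0], "grip": 0}
  ]
}}

```text
time: 2.28
ee_pos: [0.5207, 0.2721, 0.2543]
eef_rot: [0.769, 0.639, 0.0, -0.001]
ft_force: [0.3, -0.6, 0.9]
width: 0.0871
```

```bash
python3 - <<'E'
from h import *
st(); c=cam('wrist'); dump(c,'w1'); save(c,'w1.png',k=1.5); print(proj(c,(.4735,.280,.045)),-c['R'].T@c['t'])
E
```

```text
t 2.275 p [0.5207 0.2721 0.2543] yaw 79.48902120931612 tz [-5.0e-04  1.1e-03 -1.0e+00] F [ 0.32 -0.64  0.93] w 0.0871 q [ 0.16  0.37 -0.92  1.49  0.3   1.42  0.62]
[255.90563776 121.5967141 ] [0.43791363 0.28652274 0.40849947]
```

View pics/w1.png

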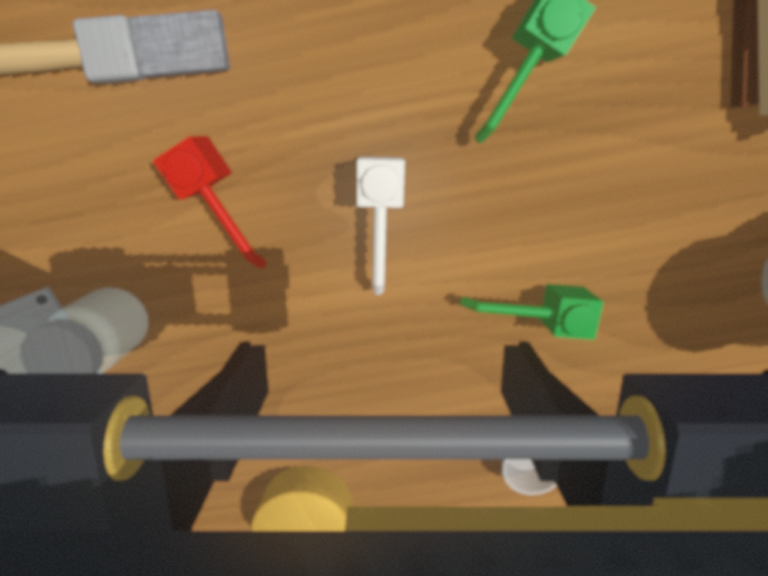

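The wrist view shows the white head at about (380,183) with its spout straight down to (379,290), so the jaws are almost square to it. I'll measure closely.

```bash
python3 - <<'E'
from h import *
c=load('w1'); save(c,'w1n.png',(225,95,285,205),7)
E
```

```text
(no output)
```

View pics/w1n.png

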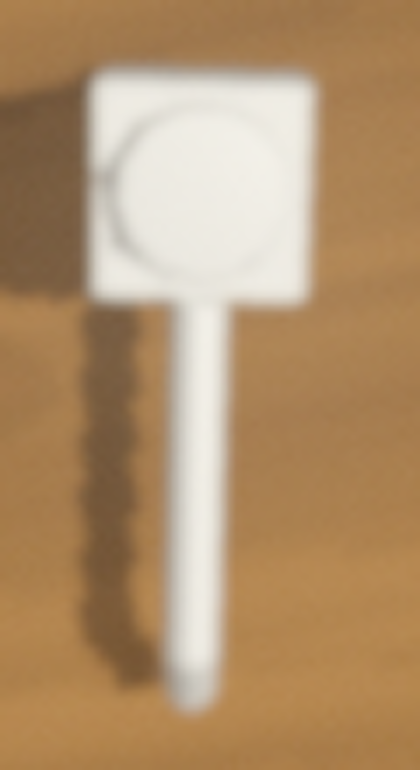

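```bash
python3 - <<'E'
from h import *
c=load('w1')
a=np.array([w(c,225+u/7,95+v/7,z=.04) for u,v in[(92,75),(316,78),(309,302),(91,298)]])
print(a.mean(0),[np.linalg.norm(a[i]-a[i-1]) for i in range(4)],'pad',w(c,225+199/7,95+191/7,z=.045))
e=a[2]-a[1]+a[3]-a[0]; print('yaw',np.degrees(np.arctan2(e[1],e[0])))
t=w(c,225+192/7,95+690/7,z=.018);k=w(c,225+203/7,95+310/7,z=.033);d=t-k; print('spout yaw',np.degrees(np.arctan2(d[1],d[0])),t,np.linalg.norm((t-a.mean(0))[:2]))
st(); plan((a.mean(0)[0],a.mean(0)[1],.10),79); 
E
```

```text
[0.47414439 0.27755019 0.04      ] [np.float64(0.035042679807398815), np.float64(0.03527716074004299), np.float64(0.03523184106176404), np.float64(0.035356674647527904)] pad [0.47373572 0.2771754  0.045     ]
yaw -11.67506180196143
spout yaw -12.297142972735484 [0.56361889 0.25877596 0.018     ] 0.09142295933838826
t 2.325 p [0.5219 0.27   0.2545] yaw 79.3231407057666 tz [ 5.e-04 -0.e+00 -1.e+00] F [ 0.28 -0.35  1.09] w 0.0866 q [ 0.17  0.37 -0.92  1.49  0.3   1.42  0.62]
shift mm [ -1.4 -48.4 154.5] rot deg [ 0.  -0.   0.3]
```

Call:
{"name": "apply_moves", "arguments": {
  "increments": [
    {"xyz": [-1.4, -48, 100], "rotation": [0, 0, 1], "grip": 0},
    {"xyz": [-1.4, -48, 150], "rotation": [0, 0, 1], "grip": 0},
    {"xyz": [-1.4, -48, 175], "rotation": [0, 0, 1], "grip": 0},
    {"xyz": [-1.4, -48, 175], "rotation": [0, 0, 1], "grip": 0}
  ]
}}

```text
time: 2.82
ee_pos: [0.4728, 0.2746, 0.0766]
eef_rot: [0.776, 0.631, -0.003, -0.0]
ft_force: [-0.3, -0.2, 1.3]
width: 0.0868
```

```bash
python3 - <<'E'
from h import *
st(); plan((.474,.2775,.014),78.2)
E
```

```text
t 2.825 p [0.4728 0.2746 0.0766] yaw 78.25022527087307 tz [-0.0052 -0.0038 -1.    ] F [-0.26 -0.19  1.3 ] w 0.0868 q [ 0.12  0.45 -0.88  1.8   0.39  1.08  0.47]
shift mm [ 3.4  0.8 62.6] rot deg [-0.2  0.3  0. ]
```

Call:
{"name": "apply_moves", "arguments": {
  "increments": [
    {"xyz": [3.4, 0.8, 30], "rotation": [-0.2, 0.3, 0], "grip": 0},
    {"xyz": [3.4, 0.8, 55], "rotation": [-0.2, 0.3, 0], "grip": 0},
    {"xyz": [3.4, 0.8, 62.5], "rotation": [-0.2, 0.3, 0], "grip": 0},
    {"xyz": [3.4, 0.8, 62.5], "rotation": [-0.2, 0.3, 0], "grip": 0}
  ]
}}

```text
time: 3.32
ee_pos: [0.4753, 0.2776, 0.0157]
eef_rot: [0.776, 0.631, 0.001, -0.0]
ft_force: [0.1, -0.5, 0.7]
width: 0.0871
```

```bash
python3 - <<'E'
from h import *
st(); plan((.474,.2775,.014),78.2)
c=cam('wrist'); save(c,'w2.png',k=1.2)
E
```

```text
t 3.325 p [0.4753 0.2776 0.0157] yaw 78.19261253202956 tz [ 0.001   0.0013 -1.    ] F [ 0.08 -0.5   0.72] w 0.0871 q [ 0.07  0.54 -0.83  1.84  0.47  0.97  0.41]
shift mm [-0.3 -1.3  1.7] rot deg [ 0.  -0.1 -0. ]
```

View pics/w2.png

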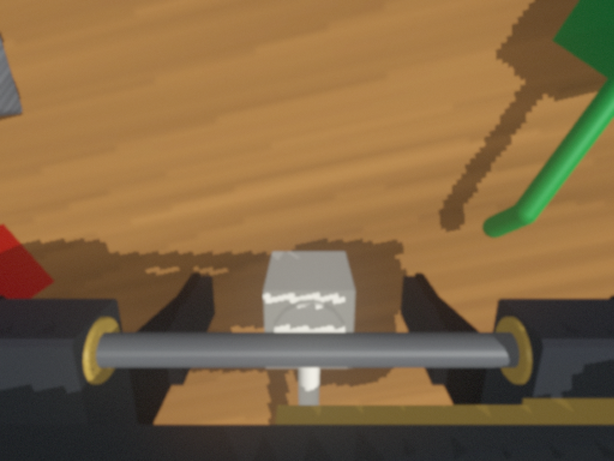

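The head (309,300) is centred between the open fingers and its sides run parallel to them. Closing now.

Call:
{"name": "apply_moves", "arguments": {
  "increments": [
    {"xyz": [0, -1, 1.5], "rotation": [0, 0, 0], "grip": 150},
    {"xyz": [0, -1, 1.5], "rotation": [0, 0, 0], "grip": 200},
    {"xyz": [0, -1, 1.5], "rotation": [0, 0, 0], "grip": 255},
    {"xyz": [0, -1, 1.5], "rotation": [0, 0, 0], "grip": 255},
    {"xyz": [0, -1, 1.5], "rotation": [0, 0, 0], "grip": 255}
  ],
  "squeeze": 20
}}

```text
time: 4.0
ee_pos: [0.4743, 0.278, 0.0143]
eef_rot: [0.776, 0.631, 0.001, -0.0]
ft_force: [0.8, -1.3, 0.2]
width: 0.0451
```

```bash
python3 - <<'E'
from h import *
st(); plan((.474,.2775,.26),78.2)
E
```

```text
t 4.0 p [0.4743 0.278  0.0143] yaw 78.20910330524481 tz [ 0.0013  0.0015 -1.    ] F [ 0.79 -1.31  0.19] w 0.0451 q [ 0.07  0.54 -0.83  1.84  0.47  0.97  0.4 ]
shift mm [-1.000e-01  0.000e+00 -2.457e+02] rot deg [ 0.1 -0.1  0. ]
```

Call:
{"name": "apply_moves", "arguments": {
  "increments": [
    {"xyz": [0, 0, 0], "rotation": [0, 0, 0], "grip": 255},
    {"xyz": [0, 0, 0], "rotation": [0, 0, 0], "grip": 255},
    {"xyz": [0, 0, 0], "rotation": [0, 0, 0], "grip": 255},
    {"xyz": [0, 0, 0], "rotation": [0, 0, 0], "grip": 255}
  ]
}}

```text
time: 4.5
ee_pos: [0.4742, 0.278, 0.0143]
eef_rot: [0.776, 0.631, 0.001, -0.0]
ft_force: [-0.4, -0.6, -0.5]
width: 0.0341
```

Gripped at 34.1 mm, which matches the block. Lifting.

Call:
{"name": "apply_moves", "arguments": {
  "increments": [
    {"xyz": [0, 0, -40], "rotation": [0, 0, 0], "grip": 255},
    {"xyz": [0, 0, -100], "rotation": [0, 0, 0], "grip": 255},
    {"xyz": [0, 0, -160], "rotation": [0, 0, 0], "grip": 255},
    {"xyz": [0, 0, -220], "rotation": [0, 0, 0], "grip": 255},
    {"xyz": [0, 0, -250], "rotation": [0, 0, 0], "grip": 255}
  ]
}}

```text
time: 5.12
ee_pos: [0.4744, 0.2783, 0.2677]
eef_rot: [0.776, 0.631, 0.003, 0.0]
ft_force: [0.4, 0.4, -1.3]
width: 0.0339
```

```bash
python3 - <<'E'
from h import *
st(); plan((.57,.06,.27),35); plan((.568,-.061,.25),10)
c=cam('scene'); dump(c,'s2'); save(c,'s2.png',(140,60,480,300),2.2); c=cam('wrist'); save(c,'w3.png',k=1.2)
E
```

```text
t 5.125 p [0.4744 0.2783 0.2677] yaw 78.21955081922401 tz [ 0.0046  0.0027 -1.    ] F [ 0.4   0.42 -1.26] w 0.0339 q [ 0.21  0.27 -0.97  1.57  0.22  1.41  0.59]
shift mm [-194.1  138.2   -2.5] rot deg [ 0.1 -0.3 43.2]
shift mm [-313.1  160.8   17.2] rot deg [ 0.1 -0.3 68.2]
```

View pics/s2.png

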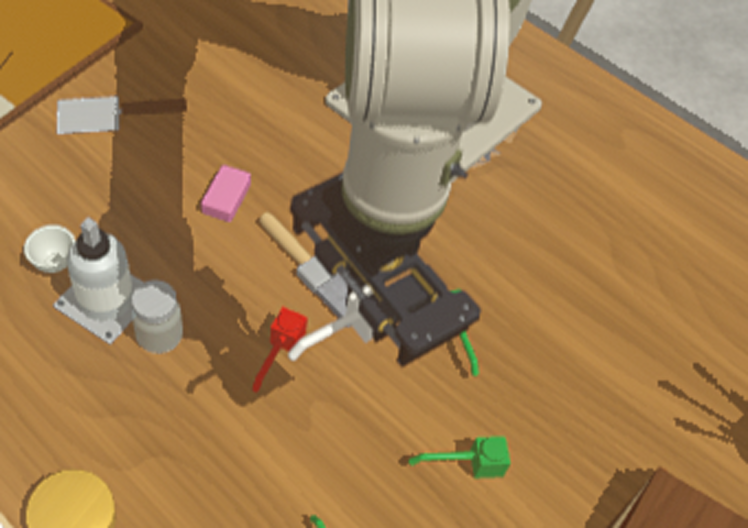

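View pics/w3.png

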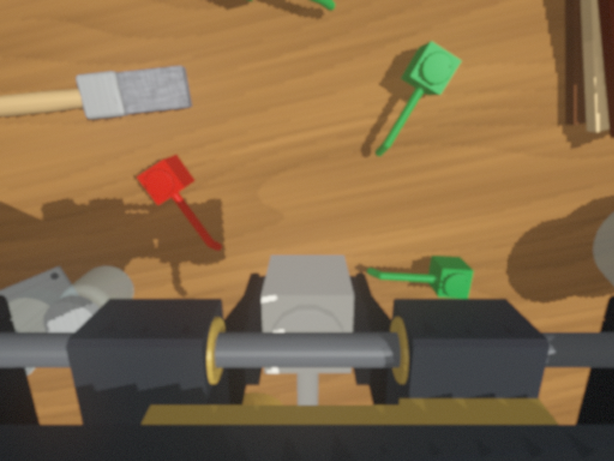

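```bash
python3 - <<'E'
from h import *
plan((.58,.05,.27),30); plan((.582,-.14,.26),10)
E
```

```text
shift mm [-202.3  149.6   -2.3] rot deg [ 0.2 -0.4 48.2]
shift mm [-388.   190.3    7. ] rot deg [ 0.1 -0.4 68.2]
```

Call:
{"name": "apply_moves", "arguments": {
  "increments": [
    {"xyz": [-202, 150, -2], "rotation": [0, 0, 48], "grip": 255},
    {"xyz": [-202, 150, -2], "rotation": [0, 0, 48], "grip": 255},
    {"xyz": [-202, 150, -2], "rotation": [0, 0, 48], "grip": 255},
    {"xyz": [-202, 150, -2], "rotation": [0, 0, 48], "grip": 255},
    {"xyz": [-388, 190, 5], "rotation": [0, 0, 68], "grip": 255}
  ]
}}

```text
time: 5.85
ee_pos: [0.5811, -0.013, 0.2656]
eef_rot: [0.978, 0.209, 0.003, -0.002]
ft_force: [1.6, -0.3, -0.6]
width: 0.0336
```

```bash
python3 - <<'E'
from h import *
st(); plan((.582,-.14,.26),10)
E
```

```text
t 5.85 p [ 0.5811 -0.013   0.2656] yaw 24.164074791690286 tz [ 0.0045  0.0044 -1.    ] F [ 1.62 -0.29 -0.62] w 0.0336 q [ 0.5   0.28 -0.67  1.5   0.17  1.41  0.24]
shift mm [-51.2 116.3   5.1] rot deg [-0.2 -0.3 14.2]
```

Call:
{"name": "apply_moves", "arguments": {
  "increments": [
    {"xyz": [-51, 116, 5], "rotation": [-0.2, -0.3, 14], "grip": 255},
    {"xyz": [-51, 116, 5], "rotation": [-0.2, -0.3, 14], "grip": 255},
    {"xyz": [-51, 116, 5], "rotation": [-0.2, -0.3, 14], "grip": 255},
    {"xyz": [-51, 116, 5], "rotation": [-0.2, -0.3, 14], "grip": 255}
  ]
}}

```text
time: 6.35
ee_pos: [0.5817, -0.1394, 0.259]
eef_rot: [0.996, 0.089, -0.0, -0.0]
ft_force: [0.1, 0.7, -0.7]
width: 0.034
```

```bash
python3 - <<'E'
from h import *
st(); c=cam('wrist'); st(); dump(c,'w4'); save(c,'w4.png',k=1.5); p=proj(c,(.568,-.061,.168)); print(p)
u,v=p.astype(int); save(c,'w4s.png',(u-45,v-35,u+45,v+40),8); print(u-45,v-35)
E
```

```text
t 6.35 p [ 0.5817 -0.1394  0.259 ] yaw 10.167602087234624 tz [-9.e-04  4.e-04 -1.e+00] F [ 0.08  0.67 -0.69] w 0.034 q [ 0.62  0.31 -0.57  1.47  0.17  1.41  0.22]
t 6.4 p [ 0.582  -0.1382  0.2594] yaw 10.273535137885673 tz [-3.e-04  5.e-04 -1.e+00] F [ 0.18  0.24 -0.29] w 0.034 q [ 0.62  0.31 -0.58  1.47  0.17  1.41  0.22]
[257.25319397  92.16615323]
212 57
```

View pics/w4.png

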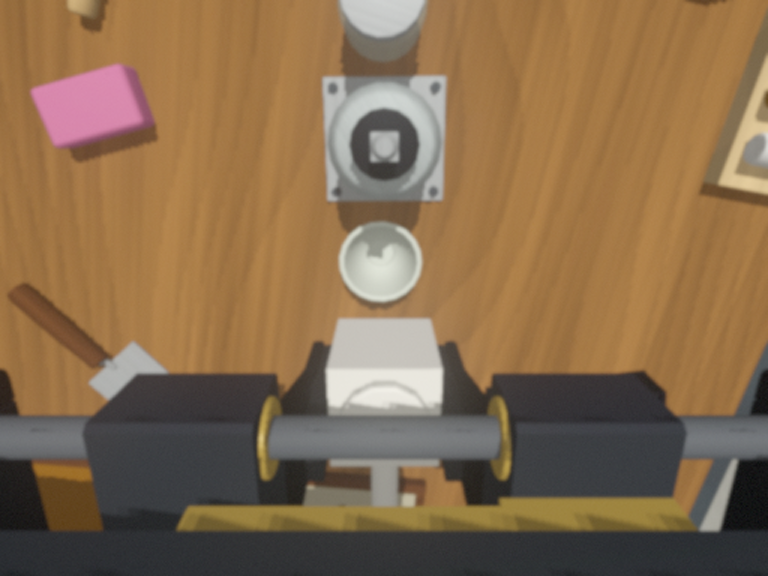

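View pics/w4s.png

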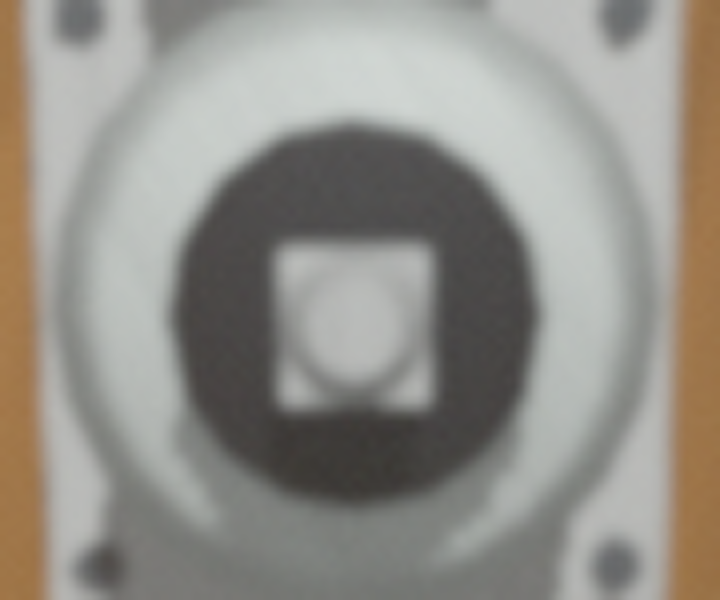

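The wrist view shows the stem's cone at about (256,97) full-frame, the cup at (253,174) below it and the jar at the top. The held head's top rear edge is at row ~213. The plate and stem edges run parallel to the image, so the yaw is right.

```bash
python3 - <<'E'
from h import *
c=load('w4'); save(c,'w4h.png',(205,205,310,275),7)
s=r.read_state(); p=s['ee_pos']; Rt=R.from_quat(s['eef_rot'])
p0=np.array([.5817,-.1394,.259])
for x,y,z in[(-17,-17,-25.7),(17,-17,-25.7),(-17,-17,14.3),(17,-17,14.3)]: print('pred',proj(c,p0+Rt.apply(np.array([x,y,z])/1000)))
g=lambda u,v,k,ox,oy:(ox+(u+.5)/k-.5,oy+(v+.5)/k-.5)
S=w(c,*g(353,325,8,212,57),z=.168); print('stem',S,'base',w(c,*g(355,326,8,212,57),z=.166))
a=[w(c,*g(u,v,8,212,57),z=.164) for u,v in[(273,241),(435,241),(437,411),(277,411)]]; print(np.mean(a,0),[np.linalg.norm(a[i]-a[i-1]) for i in range(4)]); e=a[1]-a[0]+a[2]-a[3]; print('yaw',np.degrees(np.arctan2(e[1],e[0])))
hs=[w(c,*g(u,v,8,212,57),z=.005) for u,v in[(80,15),(625,15),(615,567),(100,567)]]; e=hs[1]-hs[0]+hs[2]-hs[3]; print('plate',np.mean(hs,0),'yaw',np.degrees(np.arctan2(e[1],e[0])))
C=w(c,380/1.5,262/1.5,z=.04); print('cup',C, np.linalg.norm((C-S)[:2]),np.degrees(np.arctan2(C[1]-S[1],C[0]-S[0])))
E
```

```text
pred [218.38624964 244.97711339]
pred [295.70657018 244.85513494]
pred [226.35485652 211.60018017]
pred [287.35783267 211.49640625]
stem [ 0.56749954 -0.06464329  0.168     ] base [ 0.56770262 -0.06475514  0.166     ]
[ 0.56777058 -0.06487576  0.164     ] [np.float64(0.015119479357782855), np.float64(0.014835303712239189), np.float64(0.015120548203027296), np.float64(0.014935084939948617)]
yaw 10.156909753626909
plate [ 0.56772477 -0.06562532  0.005     ] yaw 10.156446625091581
cup [ 0.5808091  -0.15613376  0.04      ] 0.09245350265857491 -81.72297018402098
```

View pics/w4h.png

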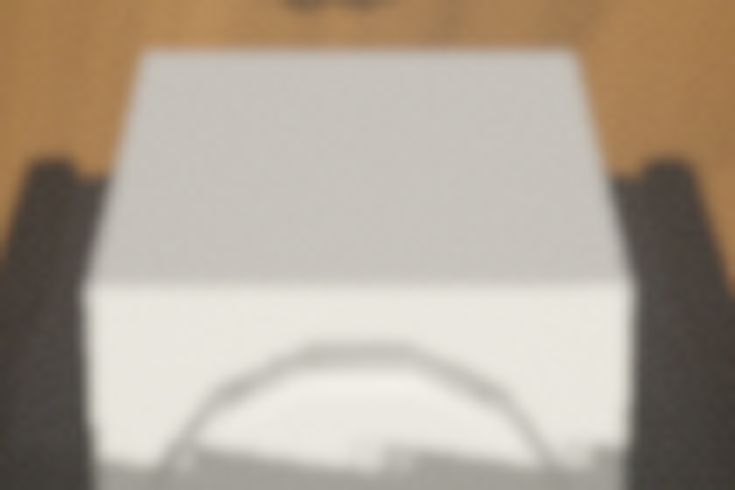

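```bash
python3 - <<'E'
from h import *
plan((.568,-.064,.235),10.2);plan((.568,-.064,.195),10.2)
E
```

```text
shift mm [ -0.5 -75.5  24.4] rot deg [-0.   0.   0.1]
shift mm [ -0.5 -75.5  64.4] rot deg [-0.   0.   0.1]
```

Call:
{"name": "apply_moves", "arguments": {
  "increments": [
    {"xyz": [-0.5, -50, 15], "rotation": [0, 0, 0], "grip": 255},
    {"xyz": [-0.5, -75.5, 24], "rotation": [0, 0, 0], "grip": 255},
    {"xyz": [-0.5, -75.5, 50], "rotation": [0, 0, 0], "grip": 255},
    {"xyz": [-0.5, -75.5, 64], "rotation": [0, 0, 0], "grip": 255},
    {"xyz": [-0.5, -75.5, 64], "rotation": [0, 0, 0], "grip": 255}
  ]
}}

```text
time: 7.02
ee_pos: [0.5674, -0.0634, 0.1946]
eef_rot: [0.996, 0.09, -0.001, -0.001]
ft_force: [-0.1, -0.5, -1.0]
width: 0.0337
```

```bash
python3 - <<'E'
from h import *
st(); c=cam('scene'); s=st(); dump(c,'s5'); save(c,'s5.png',(130,100,260,220),6); plan((.568,-.064,.185),10.2,s)
p=s['ee_pos'];Rt=R.from_quat(s['eef_rot'])
for x,y,z in[(0,90,.3),(0,0,14.3),(-17,17,14.3),(17,17,14.3),(17,-17,14.3)]: print((proj(c,p+Rt.apply(np.array([x,y,z])/1000))-[130,100])*6)
print((proj(c,(.568,-.064,.168))-[130,100])*6)
E
```

```text
t 7.025 p [ 0.5674 -0.0634  0.1946] yaw 10.32987394174137 tz [-2.1e-03  9.0e-04 -1.0e+00] F [-0.15 -0.48 -1.04] w 0.0337 q [ 0.55  0.3  -0.61  1.63  0.18  1.27  0.08]
t 7.075 p [ 0.568  -0.0637  0.1955] yaw 10.294649420605051 tz [-7.e-04  7.e-04 -1.e+00] F [-0.51  0.13 -0.06] w 0.0337 q [ 0.55  0.3  -0.61  1.63  0.18  1.27  0.08]
shift mm [-0.   0.3 10.5] rot deg [-0.   0.   0.1]
[126.92657333 222.39924287]
[291.05185368 343.12604407]
[287.69437734 298.22637283]
[233.14574951 349.94213399]
[294.487746   389.07437543]
[294.86966655 361.73894285]
```

View pics/s5.png

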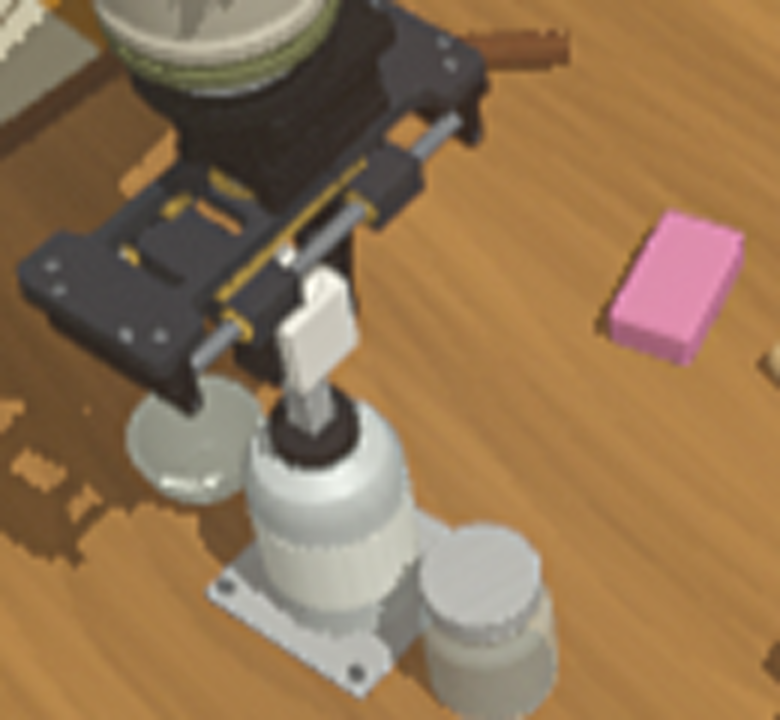

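Head and stem show the same 1 px calibration offset in the scene view, so they are aligned. Descending in steps with force checks.

Call:
{"name": "apply_moves", "arguments": {
  "increments": [
    {"xyz": [0, 0.3, 7], "rotation": [0, 0, 0], "grip": 255},
    {"xyz": [0, 0.3, 12], "rotation": [0, 0, 0], "grip": 255},
    {"xyz": [0, 0.3, 17], "rotation": [0, 0, 0], "grip": 255},
    {"xyz": [0, 0.3, 20], "rotation": [0, 0, 0], "grip": 255}
  ]
}}

```text
time: 7.58
ee_pos: [0.5679, -0.064, 0.1752]
eef_rot: [0.996, 0.09, -0.0, -0.0]
ft_force: [-0.1, 0.6, -0.7]
width: 0.034
```

```bash
python3 - <<'E'
from h import *
s=st(); print(s['torque']); plan((.568,-.064,.158),10.2,s)
E
```

```text
t 7.575 p [ 0.5679 -0.064   0.1752] yaw 10.294253424563616 tz [-1.e-03  8.e-04 -1.e+00] F [-0.06  0.6  -0.73] w 0.034 q [ 0.54  0.31 -0.61  1.65  0.19  1.24  0.07]
[-0.02616606 -0.14918301 -0.04598818]
shift mm [ 0.1  0.  17.2] rot deg [-0.1  0.   0.1]
```

No force at 7 mm engagement, so the bore is on the stem.

Call:
{"name": "apply_moves", "arguments": {
  "increments": [
    {"xyz": [0, 0, 6], "rotation": [0, 0, 0], "grip": 255},
    {"xyz": [0, 0, 11], "rotation": [0, 0, 0], "grip": 255},
    {"xyz": [0, 0, 15], "rotation": [0, 0, 0], "grip": 255},
    {"xyz": [0, 0, 17], "rotation": [0, 0, 0], "grip": 255},
    {"xyz": [0, 0, 17], "rotation": [0, 0, 0], "grip": 255}
  ]
}}

```text
time: 8.2
ee_pos: [0.5679, -0.064, 0.1583]
eef_rot: [0.996, 0.09, -0.0, -0.0]
ft_force: [-0.4, 0.3, 0.4]
width: 0.0338
```

```bash
python3 - <<'E'
from h import *
s=st(); c=cam('scene'); dump(c,'s6'); save(c,'s6.png',(130,100,260,220),6)
E
```

```text
t 8.2 p [ 0.5679 -0.064   0.1583] yaw 10.297240701064906 tz [-1.e-03  7.e-04 -1.e+00] F [-0.41  0.32  0.42] w 0.0338 q [ 0.54  0.33 -0.61  1.67  0.2   1.2   0.07]
```

View pics/s6.png

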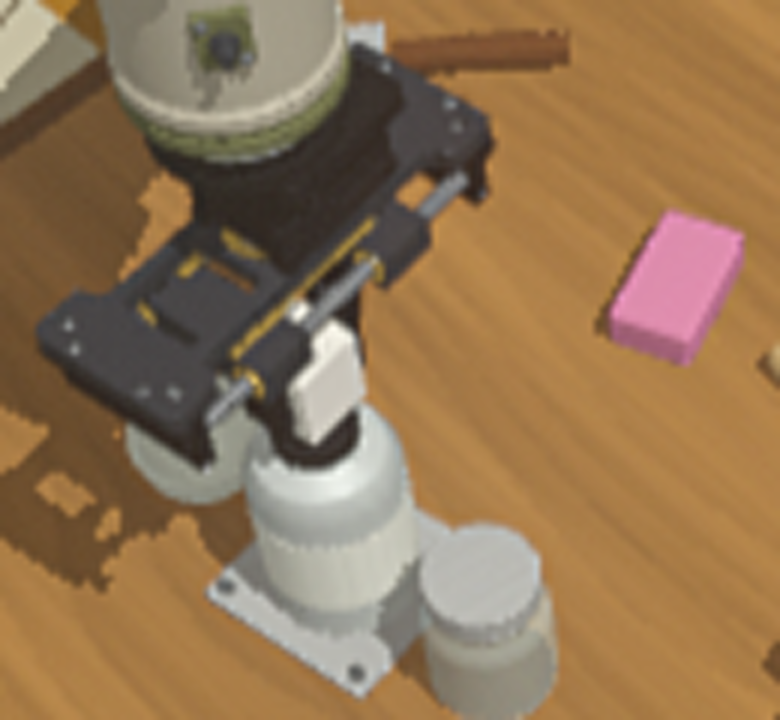

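The head sits just above the collar at (325,430). I'll probe 2 mm further for the spring preload to confirm that it's seated.

Call:
{"name": "apply_moves", "arguments": {
  "increments": [
    {"xyz": [0, 0, 1], "rotation": [0, 0, 0], "grip": 255},
    {"xyz": [0, 0, 2], "rotation": [0, 0, 0], "grip": 255},
    {"xyz": [0, 0, 2], "rotation": [0, 0, 0], "grip": 255}
  ]
}}

```text
time: 8.62
ee_pos: [0.5681, -0.064, 0.1565]
eef_rot: [0.996, 0.09, -0.0, -0.0]
ft_force: [-1.7, -0.4, 3.7]
width: 0.0337
```

The spring is felt (about 4 N), so the head is seated. Releasing.

Call:
{"name": "apply_moves", "arguments": {
  "increments": [
    {"xyz": [0, 0, -1.5], "rotation": [0, 0, 0], "grip": 60},
    {"xyz": [0, 0, -1.5], "rotation": [0, 0, 0], "grip": 60},
    {"xyz": [0, 0, -1.5], "rotation": [0, 0, 0], "grip": 60},
    {"xyz": [0, 0, -1.5], "rotation": [0, 0, 0], "grip": 60}
  ]
}}

```text
time: 9.12
ee_pos: [0.5681, -0.064, 0.1579]
eef_rot: [0.996, 0.09, -0.0, -0.0]
ft_force: [0.6, -0.4, 0.2]
width: 0.063
```

Call:
{"name": "apply_moves", "arguments": {
  "increments": [
    {"xyz": [0, 0, -20], "rotation": [0, 0, 0], "grip": 60},
    {"xyz": [0, 0, -60], "rotation": [0, 0, 0], "grip": 60},
    {"xyz": [0, 0, -100], "rotation": [0, 0, 0], "grip": 160},
    {"xyz": [0, 60, -100], "rotation": [0, 0, 0], "grip": 255},
    {"xyz": [0, 60, -100], "rotation": [0, 0, 0], "grip": 255}
  ]
}}

```text
time: 9.75
ee_pos: [0.5787, -0.1288, 0.2574]
eef_rot: [0.996, 0.086, -0.001, 0.001]
ft_force: [-0.0, 0.3, 0.0]
width: 0.0443
```

```bash
python3 - <<'E'
from h import *
s=st(); c=cam('scene'); dump(c,'s7'); save(c,'s7.png',(130,100,260,220),5); c=cam('wrist'); dump(c,'w7'); save(c,'w7.png',k=1.5);st()
E
```

```text
t 9.75 p [ 0.5787 -0.1288  0.2574] yaw 9.87164809498965 tz [-0.001  -0.0013 -1.    ] F [-0.04  0.31  0.03] w 0.0443 q [ 0.61  0.3  -0.58  1.48  0.17  1.4   0.19]
t 9.85 p [ 0.5787 -0.1236  0.2574] yaw 10.204796155032907 tz [-0.0011  0.0012 -1.    ] F [-0.12  1.04 -1.22] w 0.0363 q [ 0.6   0.3  -0.58  1.49  0.16  1.4   0.19]
```

View pics/s7.png

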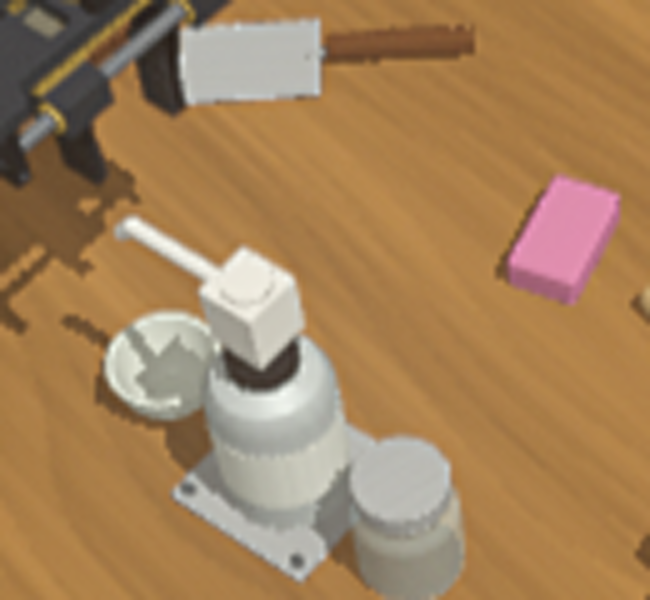

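View pics/w7.png

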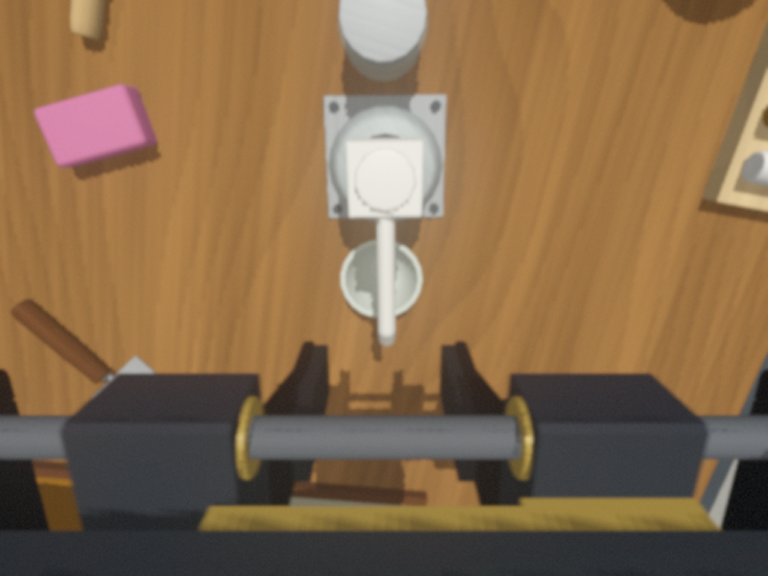

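The head is upright on the stem at wrist-view (385,180), with the spout running over the cup towards (387,340); cup and jar are standing. I'll check the spout tip numerically and plan the press with closed fingers.

```bash
python3 - <<'E'
from h import *
c=load('w7')
P=w(c,385/1.5,180/1.5,z=.189);T=w(c,387/1.5,338/1.5,z=.165); C=w(c,381/1.5,280/1.5,z=.04)
print('pad',P,w(c,257,120),'tip',T,'cup',C, T-P,'tip-cup',T-C)
plan((.5678,-.0643,.215),10.2); plan((.5678,-.0643,.200),10.2)
E
```

```text
pad [ 0.56769693 -0.06473266  0.189     ] [ 0.56792239 -0.06471434  0.18877647] tip [ 0.5841718  -0.15099487  0.165     ] cup [ 0.58090839 -0.15652422  0.04      ] [ 0.01647487 -0.08626221 -0.024     ] tip-cup [0.00326341 0.00552935 0.125     ]
shift mm [ -0.2 -60.3  42.5] rot deg [-0.1  0.1  0. ]
shift mm [ -0.1 -60.3  57.5] rot deg [-0.1  0.1  0. ]
```

Call:
{"name": "apply_moves", "arguments": {
  "increments": [
    {"xyz": [0, -60, 20], "rotation": [0, 0, 0], "grip": 255},
    {"xyz": [0, -60, 42], "rotation": [0, 0, 0], "grip": 255},
    {"xyz": [0, -60, 42], "rotation": [0, 0, 0], "grip": 255},
    {"xyz": [0, -60, 52], "rotation": [0, 0, 0], "grip": 255},
    {"xyz": [0, -60, 52], "rotation": [0, 0, 0], "grip": 255}
  ]
}}

```text
time: 10.48
ee_pos: [0.5679, -0.065, 0.2052]
eef_rot: [0.996, 0.089, -0.001, -0.001]
ft_force: [-0.7, -0.6, -0.4]
width: 0.0002
```

```bash
python3 - <<'E'
from h import *
s=st(); plan((.5678,-.0645,.197),10.2,s)
E
```

```text
t 10.475 p [ 0.5679 -0.065   0.2052] yaw 10.157415354901557 tz [-0.0017  0.0013 -1.    ] F [-0.74 -0.58 -0.39] w 0.0002 q [ 0.55  0.29 -0.61  1.61  0.17  1.29  0.09]
shift mm [ 0.  -0.5  8.2] rot deg [-0.1  0.1 -0. ]
```

Call:
{"name": "apply_moves", "arguments": {
  "increments": [
    {"xyz": [0, -0.5, 7], "rotation": [0, 0, 0], "grip": 255},
    {"xyz": [0, -0.5, 10], "rotation": [0, 0, 0], "grip": 255},
    {"xyz": [0, -0.5, 13], "rotation": [0, 0, 0], "grip": 255},
    {"xyz": [0, -0.5, 16], "rotation": [0, 0, 0], "grip": 255},
    {"xyz": [0, -0.5, 16], "rotation": [0, 0, 0], "grip": 255}
  ]
}}

```text
time: 11.1
ee_pos: [0.5682, -0.0644, 0.1898]
eef_rot: [0.996, 0.089, -0.0, -0.001]
ft_force: [-0.6, 1.4, 7.3]
width: 0.0005
```

7.3 N at about 7 mm of stroke matches the spring. Continuing to the stop.

Call:
{"name": "apply_moves", "arguments": {
  "increments": [
    {"xyz": [0, 0, 3], "rotation": [0, 0, 0], "grip": 255},
    {"xyz": [0, 0, 5], "rotation": [0, 0, 0], "grip": 255},
    {"xyz": [0, 0, 6], "rotation": [0, 0, 0], "grip": 255},
    {"xyz": [0, 0, 6], "rotation": [0, 0, 0], "grip": 255}
  ]
}}

```text
time: 11.6
ee_pos: [0.5688, -0.0644, 0.1853]
eef_rot: [0.996, 0.089, 0.001, -0.0]
ft_force: [-3.1, -0.1, 13.5]
width: 0.0006
```

Call:
{"name": "apply_moves", "arguments": {
  "increments": [
    {"xyz": [0, 0, 1.5], "rotation": [0, 0, 0], "grip": 255},
    {"xyz": [0, 0, 2.5], "rotation": [0, 0, 0], "grip": 255},
    {"xyz": [0, 0, 2.5], "rotation": [0, 0, 0], "grip": 255}
  ]
}}

```text
time: 11.98
ee_pos: [0.5697, -0.0643, 0.1853]
eef_rot: [0.996, 0.089, 0.002, 0.0]
ft_force: [-6.6, 0.4, 20.2]
width: 0.0006
```

```bash
python3 - <<'E'
from h import *
st(); c=cam('scene'); dump(c,'s8'); save(c,'s8.png',(130,100,260,220),5); st()
E
```

```text
t 11.975 p [ 0.5697 -0.0643  0.1853] yaw 10.157089240034567 tz [ 4.1e-03 -3.0e-04 -1.0e+00] F [-6.64  0.4  20.23] w 0.0006 q [ 0.54  0.31 -0.61  1.64  0.18  1.25  0.07]
t 12.025 p [ 0.5696 -0.0643  0.1853] yaw 10.156552255082484 tz [ 4.e-03 -2.e-04 -1.e+00] F [-6.66 -0.09 19.81] w 0.0003 q [ 0.54  0.31 -0.61  1.64  0.18  1.25  0.07]
```

View pics/s8.png

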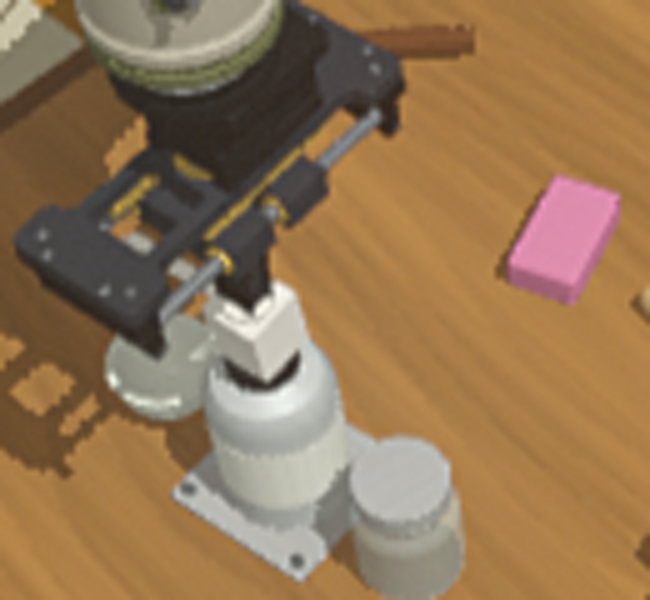

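At the hard stop: z stayed at 0.1853 while the force rose from 13.5 N to 20 N. The picture shows the head lower, near the collar at (262,365). Now lifting straight up so the head springs back.

Call:
{"name": "apply_moves", "arguments": {
  "increments": [
    {"xyz": [0, 0, -10], "rotation": [0, 0, 0], "grip": 255},
    {"xyz": [0, 0, -30], "rotation": [0, 0, 0], "grip": 255},
    {"xyz": [0, 0, -75], "rotation": [0, 0, 0], "grip": 255},
    {"xyz": [0, 70, -75], "rotation": [0, 0, 0], "grip": 255},
    {"xyz": [0, 70, -75], "rotation": [0, 0, 0], "grip": 255}
  ]
}}

```text
time: 12.65
ee_pos: [0.5813, -0.1388, 0.2598]
eef_rot: [0.996, 0.085, 0.001, 0.001]
ft_force: [-0.1, 0.7, -0.2]
width: 0.0003
```

```bash
python3 - <<'E'
from h import *
st(); c=cam('scene'); dump(c,'s9'); save(c,'s9.png',(130,100,260,220),5); c=cam('wrist'); dump(c,'w9'); save(c,'w9.png',k=1.5);p=proj(c,(.5678,-.0647,.189)); print(p,w(c,*p))
E
```

```text
t 12.65 p [ 0.5813 -0.1388  0.2598] yaw 9.765815277051653 tz [ 0.0032 -0.0023 -1.    ] F [-0.11  0.67 -0.22] w 0.0003 q [ 0.61  0.31 -0.57  1.47  0.17  1.41  0.21]
[255.14501818 101.54034876] [ 0.5678009  -0.06470511  0.18888043]
```

View pics/s9.png

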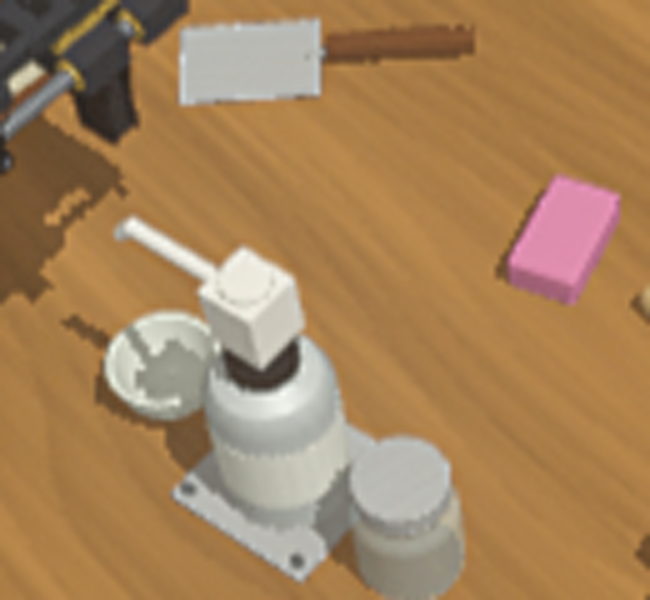

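View pics/w9.png

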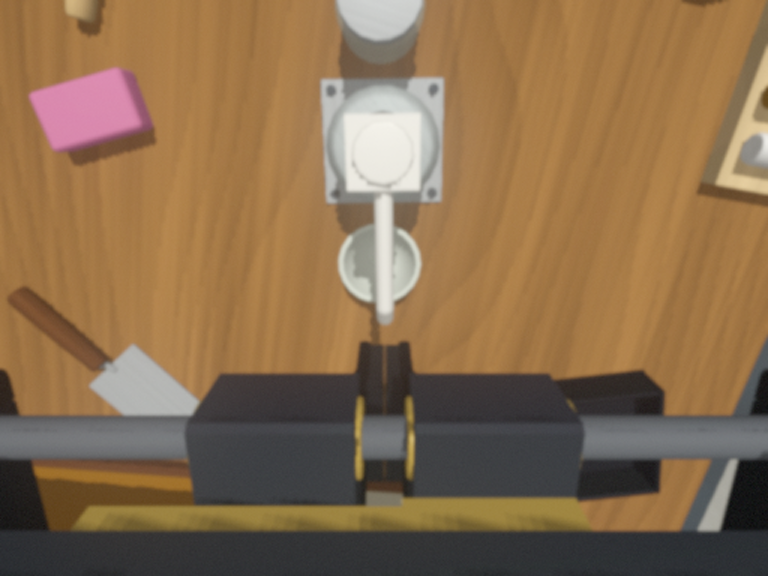

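The scene view shows the head back up and upright on the stem at (252,305), with the spout over the cup; cup and jar are standing. The pad measures 0.1889 m, the full-up height, and the arm is clear of everything. Handing in.

Call:
{"name": "apply_moves", "arguments": {
  "increments": [
    {"xyz": [0, 0, -30], "rotation": [0, 0, 0], "grip": 255},
    {"xyz": [0, 0, -30], "rotation": [0, 0, 0], "grip": 255},
    {"xyz": [0, 0, -30], "rotation": [0, 0, 0], "grip": 255}
  ]
}}

```text
time: 13.12
ee_pos: [0.5811, -0.1335, 0.2889]
eef_rot: [0.996, 0.088, 0.001, -0.0]
ft_force: [-0.4, 0.3, -0.2]
width: 0.0005
```

```bash
python3 -c "
from h import *
print(r.close_job())"
```

```text
the job is handed in; nothing more can be done
None
```

The white pump head is on the stem, upright and fully down. I pressed it to the end of its stroke and it sprang back by itself. I handed the job in at about 13 s.

- **Fit:** I put the head on with the spout towards the cup. There was no force on the way down, then about 4 N of spring preload at the bottom. After release the thumb pad measured 0.189 m high, which is the fully seated, stem-up height.
- **Press:** I pressed the thumb pad with closed fingertips. The height stopped at about 12 mm of stroke while the force rose from 13.5 to 20 N, so it was on the stop. After the lift the pad was back at 0.189 m.
- **Spout, cup and jar:** The spout tip was about 6 mm from the cup's centre, measured before the press. In the last pictures the spout was still over the cup, and the cup and jar stood where they were.
- **Disagreement:** The fixed cameras and the wrist camera put the stem about 1 to 3 mm apart, mainly in y, against the stated 2 mm calibration. I aligned by the wrist camera, adjusted slightly towards the fixed cameras. No other check failed.

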